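# Stack the cream jars on their coasters

## Robot

A 6-joint arm with a two-finger parallel gripper is mounted at the origin on the work surface. World frame = base frame: x ahead of the robot, y to its left, z up, the work surface at z = 0. Lengths are in mm, angles in rad, forces in N, time in s.
With the tool pointing down it reaches from about 200 to 875 mm from the base axis. Payload 3.4 kg.
Tool frame: the origin (TCP) lies at the very end of the fingers, on their centre line; the grasp point (between the pads) lies 19 mm behind it; x points along the fingers, z is the direction in which the jaws open and shut, and the axes are right-handed (so a half turn about x gives the same grasp; the last joint's range is limited). The gripper opens to 94 mm and grips with 3 to 60 N. Pads are 16 mm wide; open, the fingers measure 119 mm over their backs; the gripper's body (75 mm by 177 mm) begins 78 mm behind the grasp point.
Start: joints at [-1.407, 0.276, 1.505, -0, 1.361, -0.121], TCP at [161.554, -551.875, 205.493] pointing down, gripper open.
Joint ranges: [-2.89, 2.89], [-0.75, 2.08], [0.22, 2.7], [-1.18, 4.32], [0.11, 2.71], [-2.7, 2.7]. Speed limits (rad/s): [2.57, 2.57, 3.14, 3.14, 3.14, 3.14].

## Interface

Orientations are given as a unit quaternion [x, y, z, w].
In Python, from workcell import robot gives the robot as it stands. The module is installed in compiled form; this text tells all that it offers.
- The arm moves only by the tool servo_tool, never from a script. Its argument "motion" is one flat list of numbers, 5 for each row, row after row: the closure, from 0 (fully open) to 1 (shut), then the shift along the world's x, y, z in cm, then the turn about the world's z in rad. A call has 1 to 5 rows; each row shifts and turns the commanded pose from where the row before left it; what a row does not reach is not made up. A row lasts 1/12 s, in which the tool goes at most 41.7 mm and 7.16 degrees, less where a joint would pass 70% of its speed; a pose out of reach is approached as far as the arm can. A call with a gripper value outside its range is refused whole. The fingers move at their own pace and stop on an object; the grip force is fixed at half the most. Time passes only in rows, so rows that do not move let the fingers close. It gives the time, the measured TCP pose, the force and the opening at its end, in the units of the state.
- robot.state(): the state, without advancing time (a new reading comes with each control period).
- robot.get_image(name): name is "scene" or "top" or "wrist"; returns the picture (384x512x3 uint8, blue, green, red); there is no depth.
- robot.camera_info(name): a dict with "fx", "fy", "cx", "cy" (pixels), "k1" (the pictures are not rectified: a ray, as slopes to the right and down, at radius r is drawn at 1 + k1 r^2 times it, then the intrinsics apply), "origin" and "attitude" of the camera in the world. Camera axes: x right, y up, looking along -z (the intrinsics and any distortion apply to the point x, -y, -z); pixel columns grow to the right and rows downward; lengths in mm; the calibration is good to about 2 mm. A picture is of the moment at which its call begins: read the wrist's pose just before it. camera_info takes no time and is no camera call; for the wrist camera it gives the pose at the moment of the call.
- robot.finish_job(): hands the job in, once; it reports no verdict.
The state is a dict: "t": time; "joint_positions": joint angles; "qvel": joint speeds; "joint_torque": joint torques, N m; "position": TCP position; "tcp_rot": TCP orientation; "contact_force": force on the tool from outside, world axes, zero at the start; "wrist_torque": the same for the moment, N m; "width": opening from 0.0 (shut) to 1.0 (fully open).
Only numpy, scipy, OpenCV 4.12 (cv2) and the standard library are available. Lean on these libraries where they do the work, as an engineer would, in place of code of your own. Each camera call takes 0.05 s, during which the arm holds its last target.

## Task

Tidy the four metal-lidded cream jars into two stacks: the round jars on the round coaster and the square jars on the square coaster, in each stack the wide jar in the middle of the coaster and the small jar centred on top of it. Keep the jars upright all the while, let go of them all at the end, and leave the eraser, comb, lip balm and pencil sharpener that lie among them where they are.

Things in the scene. Friction and masses are not known exactly. Their poses are not given: they have to be found in the camera images.
- round_wide_center (a point): Loose jar, white plastic with a flat, bright metal lid of the same outline, 44 mm tall, round, 60 mm in diameter, 110 to 230 g. This point is its centre, 22 mm above its underside; z up.
- round_small_center (a point): Loose jar, white plastic with a flat, bright metal lid of the same outline, 44 mm tall, round, 38 mm in diameter, 50 to 100 g. This point is its centre, 22 mm above its underside; z up.
- square_wide_center (a point): Loose jar, white plastic with a flat, bright metal lid of the same outline, 44 mm tall, square, 56 x 56 mm, 115 to 240 g. This point is its centre, 22 mm above its underside; z up, x and y square to its side faces.
- square_small_center (a point): Loose jar, white plastic with a flat, bright metal lid of the same outline, 44 mm tall, square, 36 x 36 mm, 55 to 115 g. This point is its centre, 22 mm above its underside; z up, x and y square to its side faces.
- round_coaster: Round dark wooden coaster, 100 mm in diameter, 5 mm thick, fixed to the desk. The origin is the centre of its underside, on the desk; z up.
- square_coaster: Square dark wooden coaster, 100 x 100 mm, 5 mm thick, fixed to the desk. The origin is the centre of its underside, on the desk; z up, x and y along its sides.
- eraser: Small white eraser in a blue sleeve, 51 x 19 mm, 13 mm high, loose, long side along its x; the origin is on its underside, 25 mm from the white end. Leave it alone.
- comb: Black comb lying flat, 130 x 26 mm, 5 mm high, loose, long side along its x. Leave it alone. The origin is the centre of its underside.
- lip_balm: Lip balm stick standing upright, clear tube with a red cap, 19 mm in diameter, 44 mm high, loose. Leave it alone. The origin is the centre of its underside.
- sharpener: Metal pencil sharpener, 26 x 16 mm, 13 mm high, loose, long side along its x. Leave it alone. The origin is the centre of its underside.

How it is judged (in metres and radians):
At the end, for the whole second after the job is handed in: On each coaster stands the wide jar of its shape (centre within 15 mm of the coaster's) and on its lid the small jar of that shape (centre within 12 mm of the wide jar's); all four jars upright (within 0.1 rad) and at rest (horizontal distance between round_wide_center and round_coaster below 0.015 m and z of round_wide_center in the frame of round_coaster between 0.023 and 0.031 m and horizontal distance between round_small_center and round_wide_center below 0.012 m and z of round_small_center in the frame of round_coaster between 0.066 and 0.076 m and angle between each of round_wide_center, round_small_center, square_wide_center, square_small_center's own z axis and vertical below 0.1 rad and linear speed of each of round_wide, round_small, square_wide, square_small below 0.02 m/s and angular speed of each of round_wide, round_small, square_wide, square_small below 0.2 rad/s and horizontal distance between square_wide_center and square_coaster below 0.015 m and z of square_wide_center in the frame of square_coaster between 0.023 and 0.031 m and horizontal distance between square_small_center and square_wide_center below 0.012 m and z of square_small_center in the frame of square_coaster between 0.066 and 0.076 m); the robot touches nothing.
It fails at once if a jar is tipped by more than 0.5 rad (angle between any of round_wide_center, square_wide_center, round_small_center, square_small_center's own z axis and vertical above 0.5 rad).
It fails at once if the eraser, comb, lip balm or sharpener is moved by more than 30 mm, or the lip balm is knocked over (distance of any of eraser, comb, lip_balm, sharpener from where it was at the start of the episode above 0.03 m or angle between lip_balm's own z axis and vertical above 0.7 rad).
It also fails if it takes over 115 s, if anything falls off the work surface, if the arm or the gripper's body presses on something with over 40 N, if the wrist force passes 120 N, or if a joint passes its speed limit or range.

## Working session

There is one attempt and no reset: what is moved stays moved. The work goes in short steps, Python scripts to look and compute and a tool call to move; the robot and the scene stay as the last step left them, time stands still between calls to the robot, and variables do not carry over. Pictures are saved under pics/ and viewed, and the job is handed in when it is done.

Besides the shell and the picture viewer there is one more tool, called after "Call:" as a command line: name --argument value ..., lists and objects as JSON in quotes. servo_tool: Moves the arm, as the interface text tells. Its arguments: {"type":"object","properties":{"motion":{"type":"array","items":{"type":"number"}}},"required":["motion"]}

```bash
mkdir -p pics; python3 - <<'E'
from workcell import robot
import cv2
print(robot.state())
for n in ("scene","top","wrist"):
    print(n,robot.camera_info(n))
    cv2.imwrite(f"pics/{n}0.png",robot.get_image(n))
E
```

```text
{'t': 0.0, 'joint_positions': array([-1.40699980e+00,  2.76578104e-01,  1.50607116e+00, -3.34110385e-05,
        1.36066314e+00, -1.20982214e-01]), 'qvel': array([-0.00083378, -0.00079156,  0.00094738, -0.00137276,  0.00167231,
       -0.00026584]), 'joint_torque': array([-1.47471095e-03, -4.04582226e+01, -2.37227476e+01,  6.98331906e-02,
        3.43359599e-02, -1.45236609e-04]), 'position': array([ 161.44850976, -551.31562122,  204.63904843]), 'tcp_rot': array([ 0.42439568,  0.56634253, -0.42357109,  0.56544847]), 'contact_force': array([-0.51603314,  0.64551285, -0.32080333]), 'wrist_torque': array([ 0.01658637,  0.00664168, -0.01936498]), 'width': 0.998667787785554}
scene {'fx': 483.77590611219875, 'fy': 483.77590611219875, 'cx': 256.6201707048498, 'cy': 189.66949536313726, 'k1': -0.024200332476239653, 'origin': array([1097.45605649,  -18.55023783,  760.74875057]), 'attitude': array([0.23157733, 0.21948754, 0.64099614, 0.69808388])}
top {'fx': 362.67290408607124, 'fy': 362.67290408607124, 'cx': 255.8550143566622, 'cy': 190.55169537493916, 'k1': 0.035262291044544467, 'origin': array([412.46399725, -11.57713692, 805.06806224]), 'attitude': array([ 0.06442873, -0.05972807, -0.70395503,  0.70478991])}
wrist {'fx': 324.5409790764178, 'fy': 324.5409790764178, 'cx': 252.66319162613297, 'cy': 193.23402641273796, 'k1': 0.019348912946361464, 'origin': array([ 235.32510454, -529.90746541,  383.91045506]), 'attitude': array([-0.10558408,  0.07983834, -0.59373232,  0.79370006])}
```

View pics/top0.png

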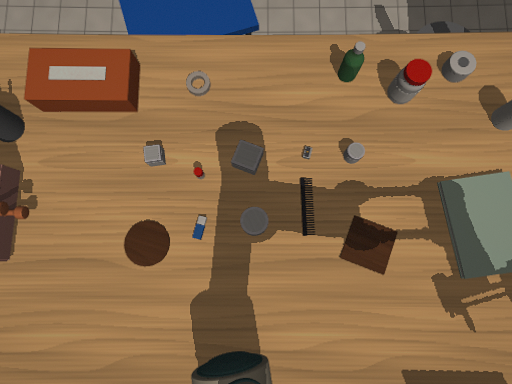

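View pics/scene0.png

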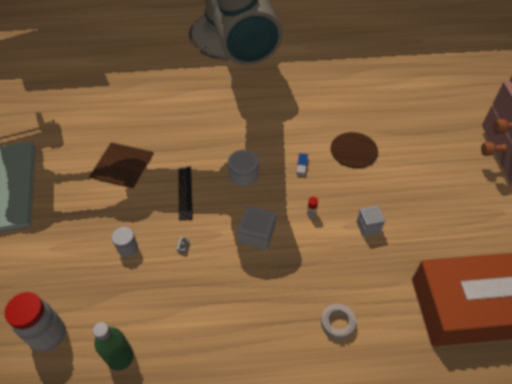

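View pics/wrist0.png

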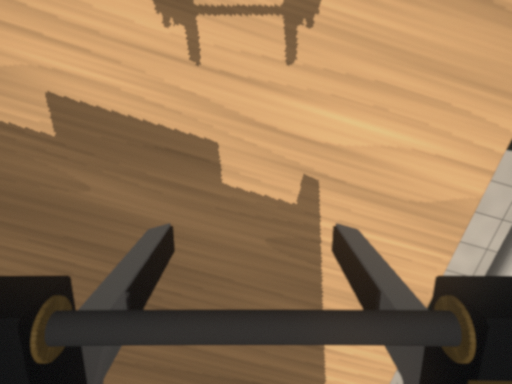

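```bash
cat > h.py <<'E'
import numpy as np,cv2
from scipy.spatial.transform import Rotation as R
def K(i): return np.array([[i['fx'],0,i['cx']],[0,i['fy'],i['cy']],[0,0,1]])
def ray(i,uv):
    uv=np.asarray(uv,float).reshape(-1,1,2)
    n=cv2.undistortPoints(uv,K(i),np.array([i['k1'],0,0,0,0.]),None,None).reshape(-1,2)
    d=np.c_[n[:,0],-n[:,1],-np.ones(len(n))]
    return R.from_quat(i['attitude']).apply(d)
def onplane(i,uv,z):
    d=ray(i,uv);o=np.asarray(i['origin'])
    return o+d*((z-o[2])/d[:,2])[:,None]
def proj(i,P):
    p=R.from_quat(i['attitude']).inv().apply(np.asarray(P,float).reshape(-1,3)-i['origin'])
    x=p[:,0]/-p[:,2];y=-p[:,1]/-p[:,2];s=1+i['k1']*(x*x+y*y)
    return np.c_[i['fx']*x*s+i['cx'],i['fy']*y*s+i['cy']]
E
python3 - <<'E'
import cv2,numpy as np
t=cv2.imread("pics/top0.png");s=cv2.imread("pics/scene0.png")
def c(im,u,v,r=33): return cv2.resize(im[v-r:v+r,u-r:u+r],(264,264),interpolation=cv2.INTER_NEAREST)
cv2.imwrite("pics/crops1.png",np.vstack([np.hstack([c(t,*p) for p in((154,155),(247,157),(355,153))]),np.hstack([c(t,*p) for p in((254,221),(147,243),(369,245))])]))
cv2.imwrite("pics/crops2.png",np.vstack([np.hstack([c(s,*p) for p in((371,221),(257,228),(125,241))]),np.hstack([c(s,*p) for p in((243,167),(354,150),(122,165))])]))
E
```

```text
(no output)
```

View pics/crops1.png

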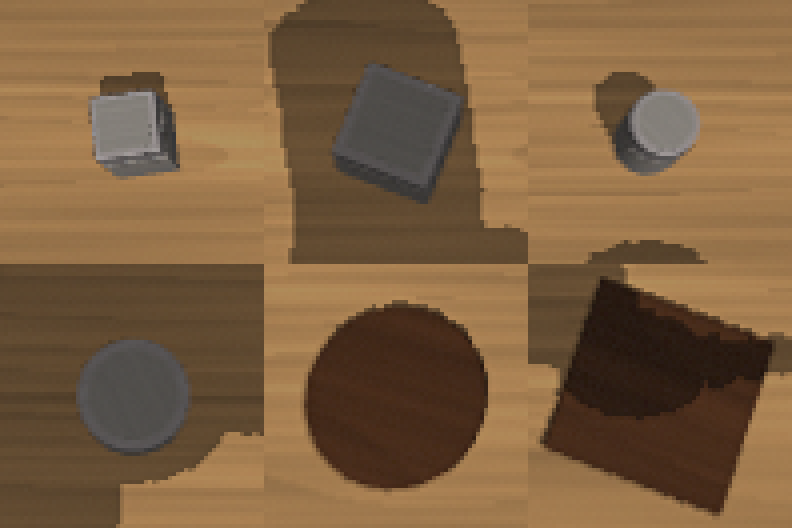

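View pics/crops2.png

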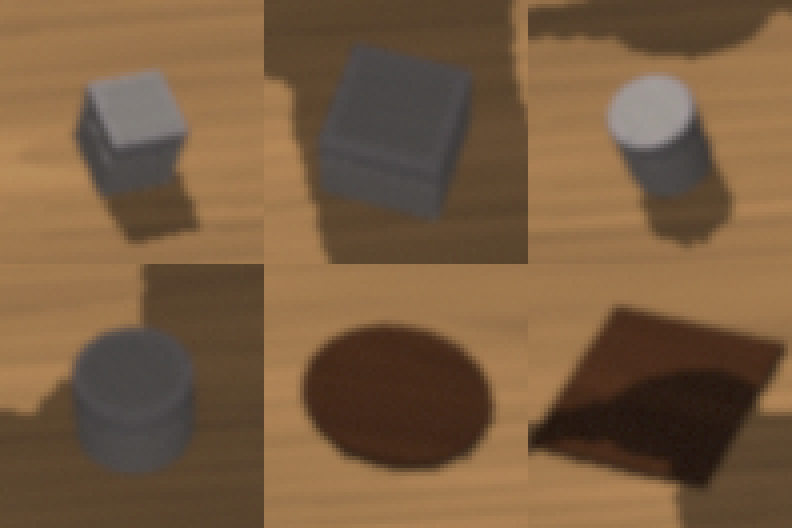

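```bash
cat > m.py <<'E'
from h import *
from workcell import robot
T=robot.camera_info("top");S=robot.camera_info("scene")
def c2(u,v,pts,r=33): return np.array(pts,float)/4-0.5+[u-r,v-r]
def rep(n,i,uv,z):
    P=onplane(i,uv,z)[:,:2]; c=P.mean(0)
    if len(P)==4:
        e=np.roll(P,-1,0)-P
        a=np.arctan2(e[:,1],e[:,0]); yaw=np.angle(np.exp(4j*a).mean())/4
        print(n,c.round(1),"sides",np.linalg.norm(e,axis=1).round(1),"yaw",yaw.round(3))
    else: print(n,c.round(1))
print("TOP")
rep("sqS",T,c2(154,155,[(92,95),(156,92),(162,156),(98,160)]),44)
rep("sqW",T,c2(247,157,[(108,64),(200,95),(164,190),(70,156)]),44)
rep("rdS",T,c2(355,153,[(139,122)]),44)
rep("rdW",T,c2(254,221,[(134,131)]),44)
rep("sqC",T,c2(369,245,[(73,14),(246,78),(192,250),(14,180)]),5)
print("SCENE")
rep("sqS",S,c2(371,221,[(87,90),(160,71),(187,133),(111,148)]),44)
rep("sqW",S,c2(257,228,[(92,44),(208,73),(185,165),(60,140)]),44)
rep("rdS",S,c2(125,241,[(123,111)]),44)
rep("rdW",S,c2(243,167,[(133,107)]),44)
rep("sqC",S,c2(122,165,[(85,42),(258,82),(182,223),(3,176)]),5)
for n,i,f in(("top",T,"pics/top0.png"),("scene",S,"pics/scene0.png")):
    im=cv2.imread(f);hsv=cv2.cvtColor(im,cv2.COLOR_BGR2HSV)
    b,g,r=cv2.split(im.astype(int))
    brown=((r<95)&(r-b>12)&(g<55)&(hsv[...,1]>100)).astype(np.uint8)*255
    grey=((hsv[...,1]<50)).astype(np.uint8)*255
    for nm,m in(("brown",brown),("grey",grey)):
        N,l,st,ce=cv2.connectedComponentsWithStats(m)
        for k in range(1,N):
            x,y,w,h,a=st[k]
            if 60<a<4000 and 60<y<290: 
                print(n,nm,st[k],ce[k].round(1))
                if nm=="brown" and a>1000: rep("  coaster",i,[ce[k]],5); 
P=lambda i,q:onplane(i,q,0)[:,:2].round(1)
print("eraser,balm(cap z44),sharp,comb ends", P(T,[(200,227),(307,152),(303,178),(310,235)]),onplane(T,[(198,172)],44)[:,:2], P(S,[(302,164),(183,244),(185,168),(186,218)]),onplane(S,[(313,201)],44)[:,:2])
E
python3 m.py
```

```text
TOP
sqS [630.4 218.4] sides [34.7 36.2 34.4 36.8] yaw 0.099
sqW [626.   12.1] sides [53.2 56.4 54.2 55.5] yaw -0.353
rdS [ 636.9 -223.4]
rdW [484.3  -2.6]
sqC [ 437.2 -250.2] sides [98.2 97.9 99.7 96.9] yaw -0.369
SCENE
sqS [629.5 219.1] sides [35.9 34.4 35.6 31.8] yaw 0.147
sqW [623.4  15.2] sides [54.7 49.5 56.1 53.1] yaw -0.337
rdS [ 633.1 -222.5]
rdW [480.2  -1.9]
sqC [ 433.2 -250. ] sides [100.9  96.3 100.5  94.9] yaw -0.367
top brown [404  65  15  21  83] [408.6  77.7]
top brown [  0 201  17  16 124] [  4.3 207.8]
top brown [ 18 206  11  12  76] [ 24.4 211.3]
top brown [ 340  215   58   59 2114] [368.3 244.3]
  coaster [ 436.2 -250.3]
top brown [ 124  220   46   46 1611] [146.8 242.8]
  coaster [438.7 231.6]
top grey [ 49  66  57  14 745] [76.6 72.7]
top grey [388  69  38  35 626] [401.9  89.4]
top grey [186  72  24  23 291] [197.7  82.8]
top grey [491 101  21  29 447] [502.7 116.8]
top grey [  0 106  24  36 639] [  9.7 125.6]
top grey [231 140  33  35 748] [247.  156.6]
top grey [344 143  21  20 314] [353.8 152.4]
top grey [144 145  22  21 383] [154. 155.]
top grey [303 146   
[... 454 characters left out ...]
2. 321.]
  coaster [820.8 316.1]
scene grey [   0  142   35   90 2772] [ 15.9 185.6]
scene grey [229 150  29  36 877] [243.2 167.6]
scene grey [297 163  10  12  90] [301.1 169. ]
scene grey [180 169  12  50 199] [187.5 194.1]
scene grey [ 238  207   37   42 1195] [256.2 227.2]
scene grey [358 206  26  30 603] [370.3 220.6]
scene grey [112 227  25  30 532] [124.5 241.2]
scene grey [177 238  11  15 108] [182.3 245.3]
scene grey [462 278  50  21 847] [487.6 288.1]
eraser,balm(cap z44),sharp,comb ends [[ 473.4  117.5]
 [ 645.3 -123.2]
 [ 584.4 -112.8]
 [ 456.2 -125.5]] [[588.11921508 118.14747361]] [[ 463.4  119.9]
 [ 633.2 -122.4]
 [ 452.5 -120.1]
 [ 576.4 -117.3]] [[589.53768322 119.61162262]]
```

```bash
python3 - <<'E'
from h import *
from workcell import robot
s=robot.state();print(R.from_quat(s['tcp_rot']).as_matrix().round(3), s['position'])
E
```

```text
[[-0.     0.96   0.281]
 [ 0.001  0.281 -0.96 ]
 [-1.     0.    -0.001]] [ 161.47176847 -551.45211642  204.83215181]
```

Call:
servo_tool --motion '[0,1.78,3.05,0,0,0,1.78,3.05,0,0,0,1.78,3.05,0,0,0,1.78,3.05,0,0,0,1.78,3.05,0,0]'

```text
t: 0.57
position: [250.9, -397.7, 205.1]
tcp_rot: [0.424, 0.566, -0.424, 0.566]
contact_force: [0.6, 0.2, -0.5]
width: 1.002
```

Call:
servo_tool --motion '[0,1.78,3.05,0,0,0,1.78,3.05,0,0,0,1.78,3.05,0,0,0,1.78,3.05,0,0,0,1.78,3.05,0,0]'

```text
t: 0.98
position: [339.9, -245.1, 205.4]
tcp_rot: [0.424, 0.566, -0.424, 0.566]
contact_force: [0.4, -0.6, 0.2]
width: 0.998
```

Call:
servo_tool --motion '[0,1.78,3.05,0,0,0,1.78,3.05,0,0,0,1.78,3.05,0,0,0,1.78,3.05,0,0,0,1.78,3.05,0,0]'

```text
t: 1.4
position: [428.9, -92.6, 205.5]
tcp_rot: [0.424, 0.566, -0.424, 0.566]
contact_force: [-0.4, -0.4, -0.3]
width: 0.999
```

Call:
servo_tool --motion '[0,1.78,3.05,0,0,0,1.78,3.05,0,0,0,1.78,3.05,0,0,0,0,0,0,0]'

```text
t: 1.73
position: [484.6, 2.1, 205.3]
tcp_rot: [0.424, 0.567, -0.421, 0.567]
contact_force: [1.4, 0.3, 0.0]
width: 0.999
```

```bash
python3 - <<'E'
from h import *
from workcell import robot
i=robot.camera_info("wrist");im=robot.get_image("wrist");cv2.imwrite("pics/w1.png",im)
cv2.imwrite("pics/t1.png",robot.get_image("top"))
print(robot.state()['position'],i)
print(proj(i,[[482.5,-2.3,44],[625,13,44]]))
E
```

```text
[481.91158159  -1.92985196 205.02330221] {'fx': 324.5409790764178, 'fy': 324.5409790764178, 'cx': 252.66319162613297, 'cy': 193.23402641273796, 'k1': 0.019348912946361464, 'origin': array([557.89826834,  23.64624309, 384.63948113]), 'attitude': array([-0.10445228,  0.07915964, -0.59168978,  0.79544118])}
[[256.3624708  182.48918914]
 [284.19019606  39.47906994]]
```

View pics/w1.png

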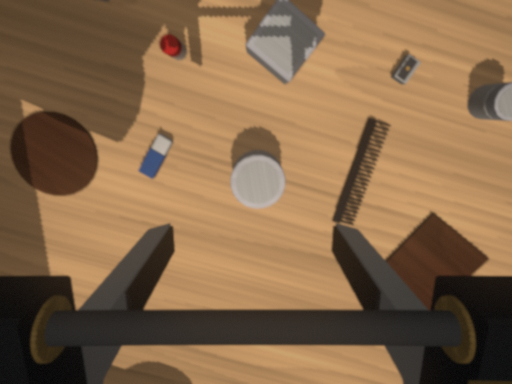

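View pics/t1.png

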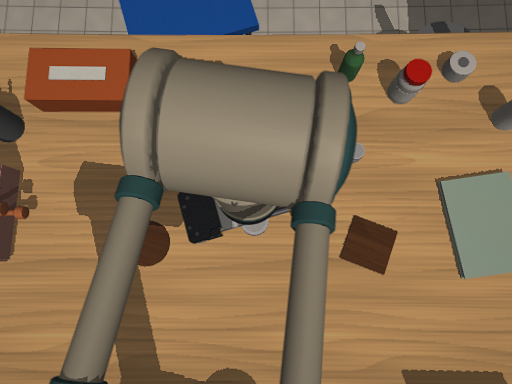

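```bash
python3 - <<'E'
from h import *
from workcell import robot
i=robot.camera_info("wrist");im=robot.get_image("wrist");cv2.imwrite("pics/w2.png",im)
c=lambda u,v,r=38: cv2.resize(im[max(v-r,0):max(v-r,0)+2*r,u-r:u+r],(380,380),interpolation=cv2.INTER_NEAREST)
cv2.imwrite("pics/w2c.png",np.hstack([c(258,180),c(285,38)]))
P=lambda p,z:onplane(i,p,z)[:,:2].round(1)
print(P([(258,180)],44),P([(54.5,153)],5), P([(433,212),(487,258)],5))
E
```

```text
[[482.5  -7.8]] [[437.3 225.1]] [[ 496.6 -227.8]
 [ 459.6 -318.4]]
```

View pics/w2c.png

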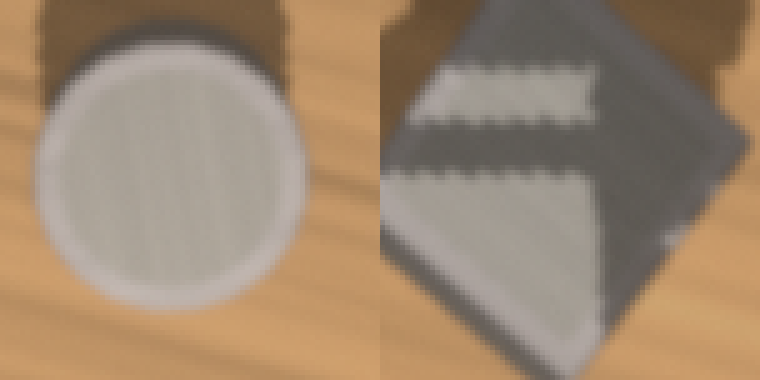

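```bash
python3 - <<'E'
from h import *
from workcell import robot
i=robot.camera_info("wrist");im=cv2.imread("pics/w2.png")
print(robot.state()['position'],onplane(i,[(253.7,176.7)],44).round(1))
print(proj(i,[[482.5,-2.3,44]]))
E
```

```text
[481.40589413  -2.89287261 205.07076932] [[484.1  -3.4  44. ]]
[[252.33510975 177.83050868]]
```

View pics/w2.png

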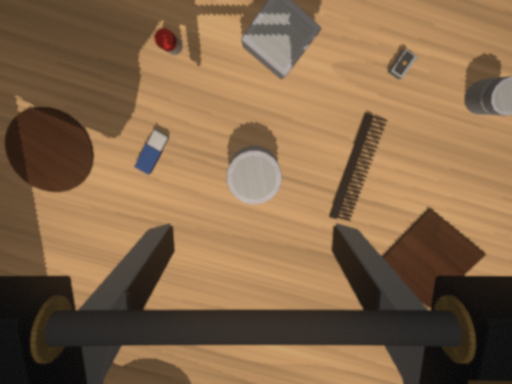

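Call:
servo_tool --motion '[0,0.2,0,-3,0,0,0,0,-3.5,0,0,0,0,-3.5,0,0,0,0,-3.5,0,0,0,0,-3,0]'

```text
t: 2.3
position: [482.4, -4.5, 38.9]
tcp_rot: [0.424, 0.566, -0.425, 0.565]
contact_force: [-0.0, -0.9, 0.2]
width: 0.997
```

Call:
servo_tool --motion '[0,0,0,-2,0,0,0,0,-1,0,0,0,0,0,0,0.5,0,0,0,0,1,0,0,0,0]'

```text
t: 2.72
position: [484.5, -3.9, 11.4]
tcp_rot: [0.425, 0.565, -0.424, 0.566]
contact_force: [0.3, -0.0, 0.1]
width: 0.893
```

Call:
servo_tool --motion '[1,0,0,0,0,1,0,0,0,0,1,0,0,0,0,1,0,0,0,0]'

```text
t: 3.05
position: [484.3, -2.8, 11.2]
tcp_rot: [0.424, 0.566, -0.424, 0.566]
contact_force: [-0.3, -0.7, 3.3]
width: 0.631
```

Call:
servo_tool --motion '[1,0,0,0,0,1,0,0,0.5,0,1,0,0,1.5,0,1,0,0,2.5,0,1,0,0,2.5,0]'

```text
t: 3.47
position: [482.6, -2.6, 80.4]
tcp_rot: [0.423, 0.567, -0.425, 0.565]
contact_force: [1.3, -0.3, -1.7]
width: 0.632
```

Call:
servo_tool --motion '[1,-0.2,1,0,0,1,-0.4,2,0,0,1,-0.5,2.5,0,0,1,-0.5,2.5,0,0,1,-0.5,2.5,0,0]'

```text
t: 3.88
position: [461.4, 103.5, 79.5]
tcp_rot: [0.424, 0.566, -0.425, 0.565]
contact_force: [-0.2, 0.9, -2.5]
width: 0.635
```

Call:
servo_tool --motion '[1,-0.5,2.5,0,0,1,-0.5,2.5,0,0,1,-0.5,2.5,0,0,1,-0.4,2.5,0,0,1,-0.4,2,0,0]'

```text
t: 4.3
position: [438.3, 224.1, 79.4]
tcp_rot: [0.423, 0.567, -0.424, 0.566]
contact_force: [-0.2, 0.3, -2.1]
width: 0.635
```

Call:
servo_tool --motion '[1,-0.6,1,0,0,1,0,0,0,0,1,0,0,0,0]'

```text
t: 4.55
position: [432.8, 231.9, 79.8]
tcp_rot: [0.423, 0.566, -0.424, 0.566]
contact_force: [-0.8, -0.0, -1.4]
width: 0.631
```

Call:
servo_tool --motion '[1,0.5,0,-1.5,0,1,0,0,-2,0,1,0,0,-1.5,0,1,0,0,-0.8,0,1,0,0,-0.3,0]'

```text
t: 4.97
position: [438.1, 230.6, 18.1]
tcp_rot: [0.423, 0.566, -0.425, 0.565]
contact_force: [-0.2, 0.2, -2.1]
width: 0.634
```

Call:
servo_tool --motion '[1,0,0,-0.2,0,1,0,0,-0.1,0,1,0,0,0,0]'

```text
t: 5.22
position: [439.6, 232.1, 17.0]
tcp_rot: [0.424, 0.566, -0.424, 0.566]
contact_force: [0.3, -0.5, -2.1]
width: 0.637
```

Still hanging (−2 N); lower until the force changes.

Call:
servo_tool --motion '[1,0,0,-0.1,0,1,0,0,0,0]'

```text
t: 5.38
position: [439.8, 232.3, 16.2]
tcp_rot: [0.424, 0.565, -0.423, 0.566]
contact_force: [1.0, 0.5, -0.5]
width: 0.633
```

Call:
servo_tool --motion '[1,0,0,-0.1,0,1,0,0,0,0]'

```text
t: 5.55
position: [439.8, 232.4, 16.2]
tcp_rot: [0.424, 0.565, -0.423, 0.567]
contact_force: [-1.1, -0.7, 8.7]
width: 0.635
```

Call:
servo_tool --motion '[0.2,0,0,0,0,0,0,0,0,0,0,0,0,0,0,0,0,0,0,0,0,0,0,0,0]'

```text
t: 5.97
position: [438.9, 232.1, 14.4]
tcp_rot: [0.424, 0.566, -0.424, 0.566]
contact_force: [0.2, 0.0, 0.5]
width: 0.956
```

Call:
servo_tool --motion '[0,0,0,1,0,0,0,0,2,0,0,0,0,3,0,0,0,0,4,0,0,0,0,4,0]'

```text
t: 6.38
position: [437.9, 231.8, 155.2]
tcp_rot: [0.423, 0.566, -0.425, 0.565]
contact_force: [0.4, 0.2, 0.7]
width: 0.997
```

Call:
servo_tool --motion '[0,0.8,-1,4,0.05,0,1.5,-2,0.8,0.1,0,1.5,-2,0,0.1,0,1.5,-2,0,0.1,0,1.5,-2,0,0.1]'

```text
t: 6.8
position: [507.5, 141.4, 202.6]
tcp_rot: [0.285, 0.647, -0.285, 0.647]
contact_force: [0.8, -0.2, -0.1]
width: 0.999
```

Call:
servo_tool --motion '[0,1.5,-2,0,0.1,0,1.5,-2,0,0.1,0,1.5,-2,0,0.1,0,1.5,-2,0,0.1,0,1.5,-2,0,0.1]'

```text
t: 7.22
position: [582.4, 41.1, 201.8]
tcp_rot: [0.117, 0.698, -0.117, 0.697]
contact_force: [-0.4, 0.2, -0.3]
width: 0.999
```

Call:
servo_tool --motion '[0,0,0,0,0,0,0,0,0,0]'

```text
t: 7.38
position: [582.1, 41.5, 201.4]
tcp_rot: [0.119, 0.697, -0.119, 0.696]
contact_force: [-0.2, 0.6, 0.6]
width: 0.996
```

```bash
cat > w.py <<'E'
import sys
from h import *
from workcell import robot
n=sys.argv[1]
s=robot.state();i=robot.camera_info("wrist");im=robot.get_image("wrist");cv2.imwrite(f"pics/{n}.png",im)
np.save(f"{n}.npy",i,allow_pickle=True)
x=R.from_quat(s['tcp_rot']).as_matrix()[:,2]
print(s['position'].round(1),"jaw",np.arctan2(x[1],x[0]).round(3),s['t'])
E
python3 w.py w3
```

```text
[582.1  41.5 201.4] jaw -0.339 7.3833
```

View pics/w3.png

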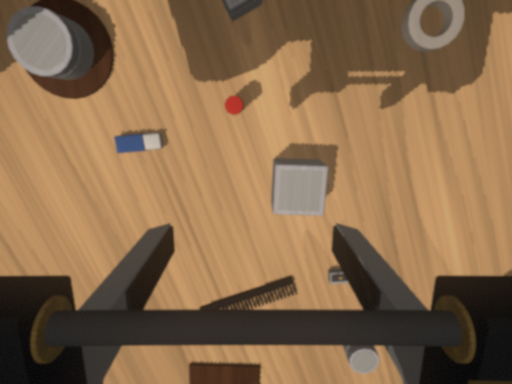

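```bash
python3 - <<'E'
import cv2
im=cv2.imread("pics/w3.png");cv2.imwrite("pics/w3c.png",cv2.resize(im[140:230,255:345],(540,540),interpolation=cv2.INTER_CUBIC))
E
```

```text
(no output)
```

View pics/w3c.png

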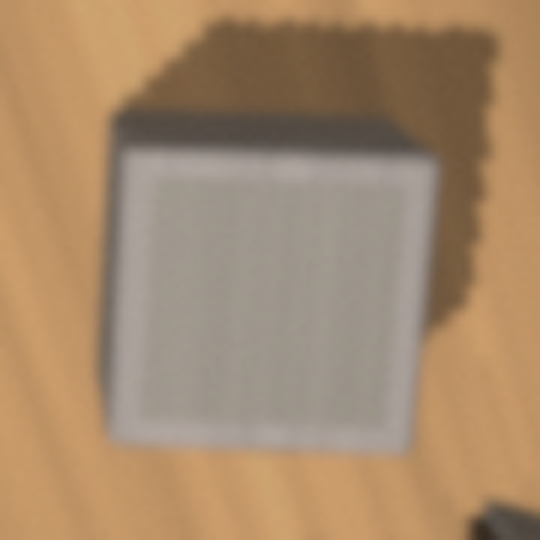

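```bash
python3 - <<'E'
from h import *
i=np.load("w3.npy",allow_pickle=True).item()
q=np.array([(120,147),(438,157),(412,452),(110,440)])/6-0.4+[255,140]
P=onplane(i,q,44)[:,:2];e=np.roll(P,-1,0)-P
print(P.mean(0),np.linalg.norm(e,axis=1),np.angle(np.exp(4j*np.arctan2(e[:,1],e[:,0])).mean())/4)
# coaster round + jar on it
print(onplane(i,[(76,47)],5),onplane(i,[(40,43)],49))
E
```

```text
[626.10114342  14.03624674] [55.65808941 54.49715512 55.11499363 54.00419872] -0.3668469153151827
[[450.52861581 230.82202894   5.        ]] [[439.22545868 230.86769349  49.        ]]
```

Call:
servo_tool --motion '[0,1.5,-0.9,-2,-0.03,0,1.5,-1,-3,0,0,1.4,-0.9,-3,0,0,0,0,-3,0,0,0,0,-3,0]'

```text
t: 7.85
position: [625.7, 15.2, 61.1]
tcp_rot: [0.129, 0.695, -0.129, 0.695]
contact_force: [-1.2, -1.4, 0.3]
width: 0.998
```

Call:
servo_tool --motion '[0,0,0,-2.6,0,0,0,0,-1.5,0,0,0,0,-1,0,0,0,0,0,0,0,0,0,0,0]'

```text
t: 8.27
position: [625.7, 15.0, 11.5]
tcp_rot: [0.129, 0.695, -0.128, 0.695]
contact_force: [0.5, 0.6, 0.5]
width: 0.998
```

Call:
servo_tool --motion '[0.5,0,0,0,0,1,0,0,0,0,1,0,0,0,0,1,0,0,0,0,1,0,0,0,0]'

```text
t: 8.68
position: [626.3, 14.1, 11.9]
tcp_rot: [0.129, 0.695, -0.129, 0.696]
contact_force: [0.1, 0.6, -0.7]
width: 0.682
```

Call:
servo_tool --motion '[1,0,0,0,0,1,0,0,0,0,1,0,0,0,0]'

```text
t: 8.93
position: [626.1, 14.1, 11.5]
tcp_rot: [0.129, 0.695, -0.129, 0.695]
contact_force: [-0.7, -0.3, 2.7]
width: 0.592
```

Call:
servo_tool --motion '[1,0,0,0,0,1,0,0,0.5,0,1,0,0,1.5,0,1,0,0,2.5,0,1,0,0,2.5,0]'

```text
t: 9.35
position: [624.5, 14.4, 80.7]
tcp_rot: [0.129, 0.697, -0.129, 0.694]
contact_force: [0.3, -1.1, -2.1]
width: 0.593
```

Call:
servo_tool --motion '[1,-0.9,-1.2,0,0,1,-1.8,-2.5,0,0,1,-1.8,-2.5,0,0,1,-1.8,-2.5,0,0,1,-1.8,-2.5,0,0]'

```text
t: 9.77
position: [542.4, -98.8, 80.0]
tcp_rot: [0.128, 0.696, -0.129, 0.695]
contact_force: [0.5, -0.3, -0.2]
width: 0.593
```

Call:
servo_tool --motion '[1,-1.8,-2.5,0,0,1,-1.8,-2.5,0,0,1,-1.8,-2.5,0,0,1,-1.8,-2.5,0,0,1,-1.8,-2.5,0,0]'

```text
t: 10.18
position: [452.3, -223.6, 80.1]
tcp_rot: [0.129, 0.696, -0.128, 0.695]
contact_force: [0.7, -0.2, -1.5]
width: 0.595
```

Call:
servo_tool --motion '[1,-1.2,-1.7,0,0,1,-0.6,-1,0,0,1,0,0,0,0,1,0,0,0,0]'

```text
t: 10.52
position: [436.4, -249.6, 80.7]
tcp_rot: [0.13, 0.695, -0.129, 0.695]
contact_force: [-0.2, -0.6, -1.7]
width: 0.594
```

Call:
servo_tool --motion '[1,0,0,-1.5,0,1,0,0,-2,0,1,0,0,-1.5,0,1,0,0,-0.8,0,1,0,0,-0.4,0]'

```text
t: 10.93
position: [436.8, -248.1, 17.9]
tcp_rot: [0.129, 0.696, -0.128, 0.695]
contact_force: [-0.5, 0.2, -1.1]
width: 0.594
```

Call:
servo_tool --motion '[1,0,0,-0.2,0,1,0,0,-0.1,0,1,0,0,0,0]'

```text
t: 11.18
position: [437.5, -249.8, 16.7]
tcp_rot: [0.128, 0.695, -0.129, 0.696]
contact_force: [0.7, -0.3, -1.1]
width: 0.594
```

Call:
servo_tool --motion '[1,0,0,-0.1,0,1,0,0,0,0]'

```text
t: 11.35
position: [437.7, -250.1, 16.5]
tcp_rot: [0.128, 0.695, -0.129, 0.696]
contact_force: [0.1, 0.9, 4.4]
width: 0.592
```

Call:
servo_tool --motion '[1,0,0,-0.1,0,1,0,0,0,0]'

```text
t: 11.52
position: [437.7, -250.2, 16.5]
tcp_rot: [0.128, 0.694, -0.129, 0.696]
contact_force: [-2.1, 2.5, 12.3]
width: 0.594
```

Call:
servo_tool --motion '[0.2,0,0,0,0,0,0,0,0,0,0,0,0,0,0,0,0,0,0,0,0,0,0,0,0]'

```text
t: 11.93
position: [436.9, -249.9, 14.1]
tcp_rot: [0.129, 0.695, -0.129, 0.695]
contact_force: [-0.0, 0.0, -0.4]
width: 0.912
```

Call:
servo_tool --motion '[0,0,0,1,0,0,0,0,2,0,0,0,0,3,0,0,0,0,4,0,0,0,0,4,0]'

```text
t: 12.35
position: [436.1, -249.2, 154.8]
tcp_rot: [0.129, 0.696, -0.128, 0.694]
contact_force: [0.6, -0.7, -0.4]
width: 1.001
```

Call:
servo_tool --motion '[0,2,0,4,0,0,3,0.4,0.8,0,0,3,0.4,0,0,0,3,0.4,0,0,0,3,0.3,0,0]'

```text
t: 12.77
position: [576.8, -234.4, 199.8]
tcp_rot: [0.129, 0.695, -0.129, 0.696]
contact_force: [0.2, 0.3, -0.7]
width: 1.0
```

Call:
servo_tool --motion '[0,0,0,0,0,0,0,0,0,0,0,0,0,0,0]'

```text
t: 13.02
position: [574.7, -234.6, 198.7]
tcp_rot: [0.129, 0.696, -0.129, 0.695]
contact_force: [-0.6, -0.2, -0.0]
width: 1.002
```

```bash
python3 w.py w4
```

```text
[ 574.7 -234.6  198.7] jaw -0.366 13.0167
```

View pics/w4.png

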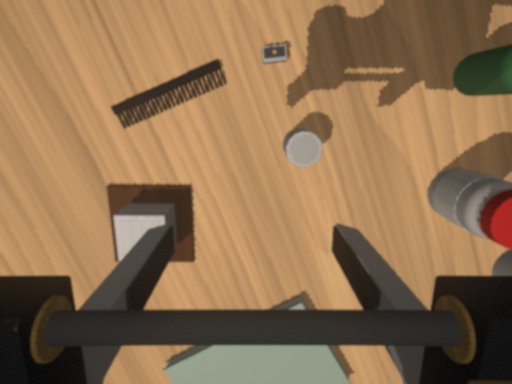

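```bash
python3 - <<'E'
from h import *
i=np.load("w4.npy",allow_pickle=True).item()
im=cv2.imread("pics/w4.png");hsv=cv2.cvtColor(im,cv2.COLOR_BGR2HSV)
m=((hsv[...,1]<45)&(hsv[...,2]>110)).astype(np.uint8)
N,l,st,ce=cv2.connectedComponentsWithStats(m)
for k in range(1,N):
    if st[k,4]>150: print(st[k],ce[k].round(1),onplane(i,[ce[k]],44).round(1))
P=onplane(i,[(108,184),(192,185),(195,262)],5);print(P.round(1),(P[0]+P[2])/2)
print("expected jar lid corner on top-left", proj(i,[[437,-250,49]]))
E
```

```text
[262  44  25  19 162] [274.   55.3] [[ 637.4 -127.9   44. ]]
[ 285  131   37   35 1005] [303.3 148. ] [[ 635.6 -221.5   44. ]]
[ 430  188   60   49 1144] [461.3 209.5] [[ 772.3 -344.4   44. ]]
[ 113  214   53   48 1315] [133. 230.] [[ 432.3 -240.3   44. ]]
[ 164  345  185   39 6156] [259.  365.4] [[ 498.5 -457.4   44. ]]
[[ 410.8 -186.7    5. ]
 [ 502.6 -222.9    5. ]
 [ 466.  -316.     5. ]] [ 438.37874049 -251.33946414    5.        ]
expected jar lid corner on top-left [[139.31764408 238.05497712]]
```

Call:
servo_tool --motion '[0,2,0.5,-2,0,0,2,0.5,-3,0,0,2.1,0.3,-3,0,0,0,0,-3,0,0,0,0,-3,0]'

```text
t: 13.48
position: [636.3, -222.0, 58.5]
tcp_rot: [0.129, 0.695, -0.129, 0.696]
contact_force: [-0.4, 0.6, -0.2]
width: 1.001
```

Call:
servo_tool --motion '[0,0,0,-2.3,0,0,0,0,-1.5,0,0,0,0,-1,0,0,0,0,0,0,0.5,0,0,0,0]'

```text
t: 13.9
position: [636.1, -222.2, 11.9]
tcp_rot: [0.129, 0.695, -0.129, 0.695]
contact_force: [0.7, -0.5, -0.1]
width: 0.965
```

Call:
servo_tool --motion '[1,0,0,0,0,1,0,0,0,0,1,0,0,0,0,1,0,0,0,0,1,0,0,0,0]'

```text
t: 14.32
position: [636.8, -221.9, 12.1]
tcp_rot: [0.129, 0.695, -0.129, 0.696]
contact_force: [-0.9, -0.7, -0.9]
width: 0.61
```

Call:
servo_tool --motion '[1,0,0,0,0,1,0,0,0,0,1,0,0,0,0,1,0,0,0,0]'

```text
t: 14.65
position: [636.5, -221.7, 11.4]
tcp_rot: [0.129, 0.695, -0.129, 0.695]
contact_force: [-0.7, -0.9, 0.2]
width: 0.4
```

Call:
servo_tool --motion '[1,0,0,0.5,0,1,0,0,1.5,0,1,0,0,3,0,1,0,0,3.5,0,1,0,0,3.5,0]'

```text
t: 15.07
position: [635.8, -221.5, 132.1]
tcp_rot: [0.129, 0.696, -0.129, 0.695]
contact_force: [1.4, -0.8, -0.7]
width: 0.402
```

Call:
servo_tool --motion '[1,-0.7,1.6,0,0,1,-1.4,3.2,0,0,1,-1.4,3.2,0,0,1,-1.4,3.2,0,0,1,-1.4,3.2,0,0]'

```text
t: 15.48
position: [572.6, -76.6, 131.6]
tcp_rot: [0.129, 0.695, -0.129, 0.695]
contact_force: [-0.3, 0.0, -0.6]
width: 0.401
```

Call:
servo_tool --motion '[1,-1.4,3.2,0,0,1,-1.4,3.2,0,0,1,-1.4,3.2,0,0,1,-1.4,3.2,0,0,1,-1.4,3.2,0,0]'

```text
t: 15.9
position: [502.5, 83.5, 131.8]
tcp_rot: [0.129, 0.695, -0.129, 0.695]
contact_force: [0.3, 0.7, -1.3]
width: 0.4
```

Call:
servo_tool --motion '[1,-1.4,3.2,0,0,1,-1.4,3.2,0,0,1,-1.4,3.2,0,0,1,-1.4,3.2,0,0,1,-0.7,1.6,0,0]'

```text
t: 16.32
position: [438.4, 229.1, 131.8]
tcp_rot: [0.129, 0.696, -0.127, 0.695]
contact_force: [-0.4, -0.4, -1.6]
width: 0.4
```

Call:
servo_tool --motion '[1,-0.1,0.5,0,0,1,0,0,0,0,1,0,0,0,0]'

```text
t: 16.57
position: [439.9, 230.7, 131.6]
tcp_rot: [0.128, 0.695, -0.129, 0.696]
contact_force: [0.8, -0.1, -0.9]
width: 0.398
```

```bash
python3 w.py w5; python3 -c "
from workcell import robot;import cv2
cv2.imwrite('pics/s5.png',robot.get_image('scene'))"
```

```text
[439.9 230.7 131.6] jaw -0.365 16.5667
```

View pics/w5.png

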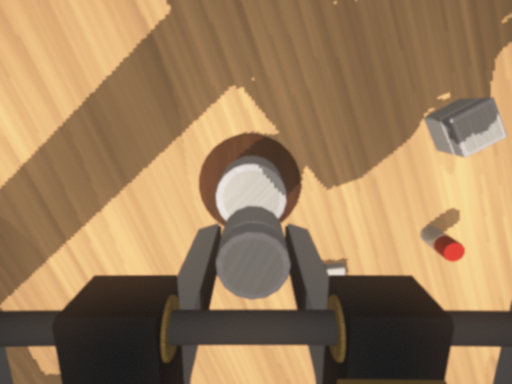

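View pics/s5.png

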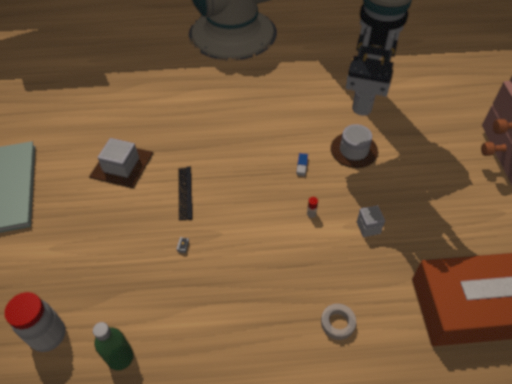

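```bash
python3 - <<'E'
from h import *
from workcell import robot
S=robot.camera_info("scene");im=cv2.imread("pics/s5.png")
cv2.imwrite("pics/s5c.png",np.hstack([cv2.resize(im[v-30:v+30,u-30:u+30],(390,390),interpolation=cv2.INTER_CUBIC) for u,v in((355,147),(122,163))]))
for P in([439.5,231.8],[437.5,-250.1]): print(proj(S,[P+[49]]))
w=np.load("w5.npy",allow_pickle=True).item()
print(onplane(w,[(252.5,193)],49),proj(w,[[439.5,231.8,49],[439.5,231.8,164-0]]))
E
```

```text
[[356.99312261 135.46026552]]
[[116.14336076 150.91443216]]
[[442.42192042 235.85015907  49.        ]] [[250.96668065 198.54493602]
 [250.16203458 263.10184508]]
```

View pics/s5c.png

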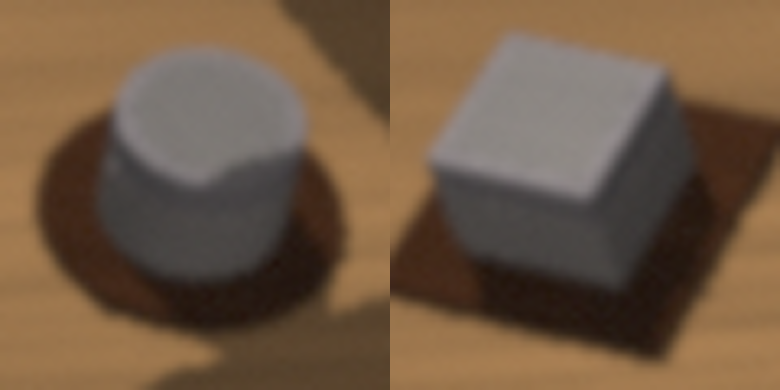

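Call:
servo_tool --motion '[1,0,0.1,-1.5,0,1,0,0,-2,0,1,0,0,-1.5,0,1,0,0,-1,0,1,0,0,-0.5,0]'

```text
t: 17.08
position: [439.2, 230.9, 65.1]
tcp_rot: [0.129, 0.696, -0.13, 0.695]
contact_force: [0.4, 0.7, -1.5]
width: 0.403
```

Call:
servo_tool --motion '[1,0,0,-0.3,0,1,0,0,-0.2,0,1,0,0,0,0]'

```text
t: 17.33
position: [440.0, 232.1, 61.6]
tcp_rot: [0.129, 0.695, -0.129, 0.695]
contact_force: [-0.4, -0.5, -0.8]
width: 0.398
```

Call:
servo_tool --motion '[1,0,0,-0.1,0,1,0,0,0,0]'

```text
t: 17.5
position: [440.0, 232.4, 60.9]
tcp_rot: [0.129, 0.695, -0.128, 0.696]
contact_force: [-0.3, -0.9, -0.7]
width: 0.401
```

Call:
servo_tool --motion '[1,0,0,-0.1,0,1,0,0,0,0]'

```text
t: 17.67
position: [440.0, 232.5, 60.4]
tcp_rot: [0.129, 0.695, -0.128, 0.696]
contact_force: [-0.2, -0.3, 4.3]
width: 0.397
```

Call:
servo_tool --motion '[1,0,0,-0.05,0,1,0,0,0,0]'

```text
t: 17.83
position: [440.1, 232.5, 60.4]
tcp_rot: [0.129, 0.695, -0.128, 0.696]
contact_force: [-1.6, -0.4, 8.7]
width: 0.399
```

Call:
servo_tool --motion '[0.5,0,0,0,0,0.3,0,0,0,0,0,0,0,0,0,0,0,0,0,0,0,0,0,0,0]'

```text
t: 18.25
position: [439.4, 232.2, 58.8]
tcp_rot: [0.129, 0.695, -0.129, 0.695]
contact_force: [-0.3, 1.0, 0.8]
width: 0.715
```

Call:
servo_tool --motion '[0,0,0,0.5,0,0,0,0,2,0,0,0,0,3,0,0,0,0,4,0,0,0,0,4,0]'

```text
t: 18.67
position: [438.6, 231.9, 195.1]
tcp_rot: [0.128, 0.696, -0.129, 0.695]
contact_force: [0.3, 1.0, -0.2]
width: 0.996
```

Call:
servo_tool --motion '[0,1.5,0,0,0,0,3,0,0,0,0,3,-0.5,0,0,0,3,-0.5,0,0.1,0,3,-0.5,0,0.1]'

```text
t: 19.08
position: [575.7, 217.0, 194.5]
tcp_rot: [0.057, 0.705, -0.057, 0.705]
contact_force: [0.4, -0.1, 0.8]
width: 1.001
```

Call:
servo_tool --motion '[0,0,0,0,0.1,0,0,0,0,0.1,0,0,0,0,0.05,0,0,0,0,0,0,0,0,0,0]'

```text
t: 19.5
position: [574.5, 217.2, 194.0]
tcp_rot: [-0.029, 0.707, 0.029, 0.707]
contact_force: [-0.3, -1.0, -0.3]
width: 0.999
```

```bash
python3 w.py w6; python3 -c "
from workcell import robot;import cv2
cv2.imwrite('pics/s6.png',robot.get_image('scene'))"
```

```text
[574.5 217.2 194. ] jaw 0.083 19.5
```

View pics/w6.png

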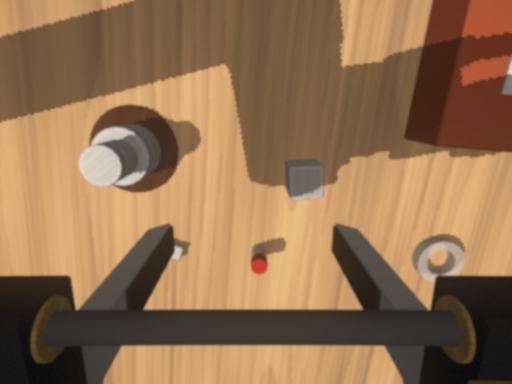

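View pics/s6.png

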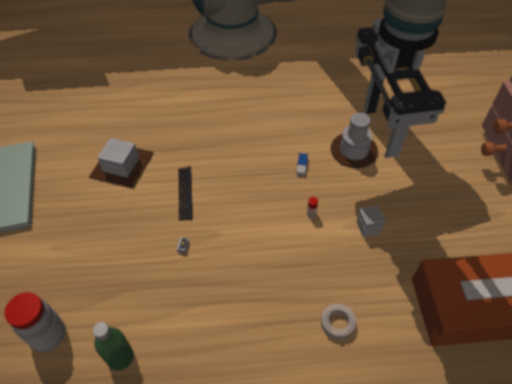

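```bash
python3 - <<'E'
import cv2,numpy as np
im=cv2.imread("pics/w6.png");a=cv2.resize(im[150:214,272:336],(512,512),interpolation=cv2.INTER_CUBIC)
cv2.imwrite("pics/w6c.png",cv2.convertScaleAbs(a,alpha=1.6))
E
```

View pics/w6c.png

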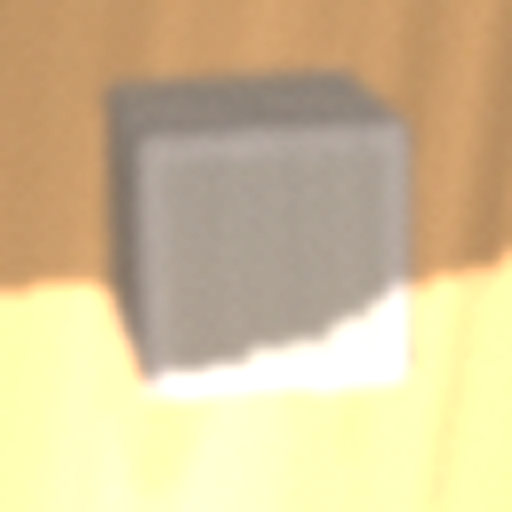

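```bash
python3 - <<'E'
from h import *
i=np.load("w6.npy",allow_pickle=True).item()
q=np.array([(138,132),(408,120),(408,387),(150,395)])/8-0.4+[272,150]
P=onplane(i,q,44)[:,:2];e=np.roll(P,-1,0)-P
print(P.mean(0),np.linalg.norm(e,axis=1),np.angle(np.exp(4j*np.arctan2(e[:,1],e[:,0])).mean())/4)
print("smallround",onplane(i,[(101,165.5)],93))
# box corner
T=np.load
from workcell import robot
t=robot.camera_info("top");print(onplane(t,[(138,110),(134,98)],0),onplane(t,[(134,98)],80))
E
```

```text
[630.72281807 220.7070331 ] [34.58311857 35.68515441 33.97574781 35.28514193] 0.13580981536714903
smallround [[441.49277575 231.36410218  93.        ]]
[[746.69931778 269.96535103   0.        ]
 [776.38668634 280.90818531   0.        ]] [[740.22351394 251.84377836  80.        ]]
```

Call:
servo_tool --motion '[0,1.9,0.3,-2,0.04,0,1.9,0,-3,0,0,1.8,0,-3,0,0,0,0,-3,0,0,0,0,-3,0]'

```text
t: 20.02
position: [631.6, 220.2, 52.7]
tcp_rot: [-0.043, 0.705, 0.043, 0.706]
contact_force: [-1.1, -0.2, -0.5]
width: 1.0
```

Call:
servo_tool --motion '[0,0,0,-1.9,0,0,0,0,-1.5,0,0,0,0,-0.9,0,0,0,0,0,0,0.5,0,0,0,0]'

```text
t: 20.43
position: [630.7, 220.3, 11.2]
tcp_rot: [-0.044, 0.706, 0.044, 0.706]
contact_force: [-0.1, -0.8, 0.4]
width: 0.956
```

Call:
servo_tool --motion '[1,0,0,0,0,1,0,0,0,0,1,0,0,0,0,1,0,0,0,0,1,0,0,0,0]'

```text
t: 20.85
position: [630.8, 220.3, 11.6]
tcp_rot: [-0.044, 0.705, 0.044, 0.706]
contact_force: [-0.6, 0.0, 0.4]
width: 0.613
```

Call:
servo_tool --motion '[1,0,0,0,0,1,0,0,0,0,1,0,0,0,0,1,0,0,0,0,1,0,0,0,0]'

```text
t: 21.27
position: [630.5, 220.2, 11.0]
tcp_rot: [-0.044, 0.706, 0.044, 0.706]
contact_force: [-0.6, -0.4, 1.1]
width: 0.381
```

Call:
servo_tool --motion '[1,0,0,0.5,0,1,0,0,1.5,0,1,0,0,3,0,1,0,0,3.5,0,1,0,0,3.5,0]'

```text
t: 21.68
position: [629.7, 220.0, 131.6]
tcp_rot: [-0.044, 0.707, 0.044, 0.705]
contact_force: [1.2, -1.0, -0.9]
width: 0.382
```

Call:
servo_tool --motion '[1,-0.7,-1.7,0,0,1,-1.4,-3.3,0,0,1,-1.4,-3.3,0,-0.03,1,-1.4,-3.3,0,-0.03,1,-1.4,-3.3,0,-0.03]'

```text
t: 22.1
position: [566.5, 70.1, 131.1]
tcp_rot: [-0.012, 0.707, 0.012, 0.707]
contact_force: [0.8, -0.3, -0.8]
width: 0.378
```

Call:
servo_tool --motion '[1,-1.4,-3.3,0,-0.04,1,-1.4,-3.3,0,-0.04,1,-1.4,-3.3,0,-0.04,1,-1.4,-3.3,0,-0.04,1,-1.4,-3.3,0,-0.04]'

```text
t: 22.52
position: [496.5, -95.1, 131.2]
tcp_rot: [0.059, 0.704, -0.059, 0.705]
contact_force: [0.5, -0.1, -1.5]
width: 0.38
```

Call:
servo_tool --motion '[1,-1.4,-3.3,0,-0.04,1,-1.4,-3.3,0,-0.04,1,-1.4,-3.3,0,-0.04,1,-1.4,-3.3,0,-0.04,1,-0.4,-1.6,0,-0.04]'

```text
t: 22.93
position: [435.5, -245.1, 131.3]
tcp_rot: [0.129, 0.695, -0.131, 0.695]
contact_force: [0.0, 0.4, -1.3]
width: 0.385
```

Call:
servo_tool --motion '[1,0,-0.8,0,0,1,0,0,0,0,1,0,0,0,0,1,0,0,0,0]'

```text
t: 23.27
position: [437.8, -248.5, 130.9]
tcp_rot: [0.128, 0.695, -0.128, 0.695]
contact_force: [0.6, -0.2, -1.3]
width: 0.381
```

```bash
python3 w.py w7
```

```text
[ 437.8 -248.5  130.9] jaw -0.364 23.2667
```

View pics/w7.png

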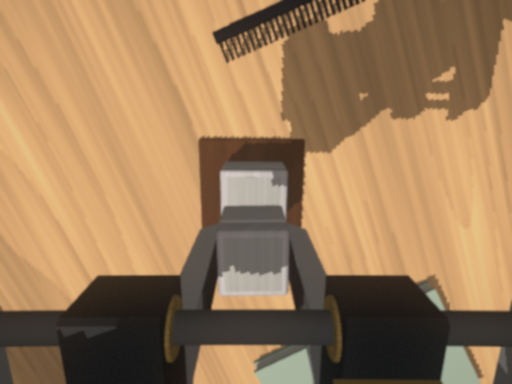

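Call:
servo_tool --motion '[1,0,-0.1,-1.5,0,1,0,0,-2,0,1,0,0,-1.5,0,1,0,0,-1,0,1,0,0,-0.5,0]'

```text
t: 23.73
position: [437.1, -249.2, 64.7]
tcp_rot: [0.128, 0.696, -0.128, 0.695]
contact_force: [-0.2, 1.4, -1.5]
width: 0.381
```

Call:
servo_tool --motion '[1,0,0,-0.3,0,1,0,0,-0.1,0,1,0,0,0,0]'

```text
t: 23.98
position: [438.0, -250.9, 62.3]
tcp_rot: [0.128, 0.695, -0.129, 0.696]
contact_force: [0.2, -0.4, -0.9]
width: 0.382
```

Call:
servo_tool --motion '[1,0,0,-0.1,0,1,0,0,0,0]'

```text
t: 24.15
position: [437.9, -251.1, 61.5]
tcp_rot: [0.128, 0.695, -0.129, 0.696]
contact_force: [-0.6, 0.5, -0.9]
width: 0.379
```

Call:
servo_tool --motion '[1,0,0,-0.1,0,1,0,0,0,0]'

```text
t: 24.32
position: [437.6, -250.9, 60.2]
tcp_rot: [0.129, 0.695, -0.129, 0.695]
contact_force: [0.6, -0.7, -1.1]
width: 0.385
```

Call:
servo_tool --motion '[1,0,0,-0.1,0,1,0,0,0,0]'

```text
t: 24.48
position: [437.7, -251.0, 59.9]
tcp_rot: [0.129, 0.695, -0.129, 0.696]
contact_force: [-1.4, 0.0, 4.6]
width: 0.382
```

Contact at the expected height; release, rise and look.

Call:
servo_tool --motion '[0.5,0,0,0,0,0.3,0,0,0,0,0,0,0,0,0,0,0,0,0,0,0,0,0,0,0]'

```text
t: 24.9
position: [437.5, -250.8, 58.8]
tcp_rot: [0.129, 0.695, -0.129, 0.695]
contact_force: [0.3, -0.1, 0.1]
width: 0.702
```

Call:
servo_tool --motion '[0,0,0,0.5,0,0,0,0,2,0,0,0,0,3,0,0,0,0,4,0,0,0,0,4,0]'

```text
t: 25.32
position: [436.8, -250.2, 195.1]
tcp_rot: [0.129, 0.696, -0.128, 0.695]
contact_force: [0.6, -1.3, 0.2]
width: 0.996
```

Call:
servo_tool --motion '[0,-1,-1.5,0,0,0,-1.5,-3,0,0,0,-1.5,-3,0,0,0,-1.5,-3,0,0,0,-1.5,-3,0,0]'

```text
t: 25.73
position: [366.8, -386.9, 194.6]
tcp_rot: [0.128, 0.695, -0.129, 0.696]
contact_force: [0.5, -0.1, 0.1]
width: 1.003
```

Call:
servo_tool --motion '[0,-1.5,-3,0,0,0,-1.5,-3,0,0,0,-1.5,-3,0,0,0,-1.5,-3,0,0,0,0,0,0,0]'

```text
t: 26.15
position: [304.7, -511.6, 193.7]
tcp_rot: [0.129, 0.695, -0.132, 0.695]
contact_force: [-0.2, 0.3, -0.4]
width: 1.0
```

```bash
python3 - <<'E'
from workcell import robot
import cv2,numpy as np
s=robot.get_image("scene");t=robot.get_image("top");cv2.imwrite("pics/s8.png",s);cv2.imwrite("pics/t8.png",t)
c=lambda im,u,v,r=32:cv2.resize(im[v-r:v+r,u-r:u+r],(256,256),interpolation=cv2.INTER_CUBIC)
cv2.imwrite("pics/c8.png",np.vstack([np.hstack([c(s,355,140),c(s,122,158)]),np.hstack([c(t,147,243),c(t,369,245)])]))
E
```

```text
(no output)
```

View pics/t8.png

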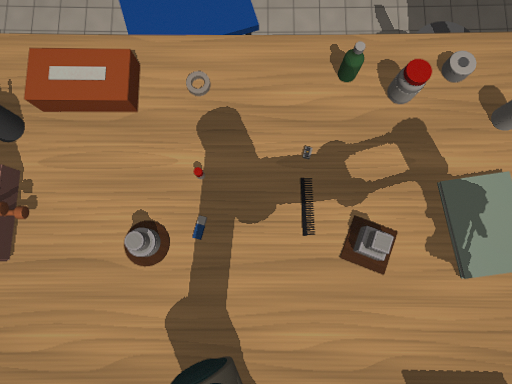

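View pics/c8.png

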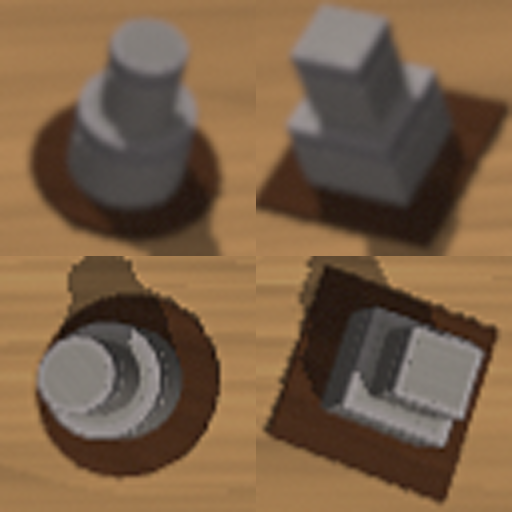

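```bash
python3 - <<'E'
from h import *
from workcell import robot
T=robot.camera_info("top");S=robot.camera_info("scene")
f=lambda i,u,v,p,z:onplane(i,[np.array(p)/4-.4+[u-32,v-32]],z)[0,:2].round(1)
print("top: rS",f(T,147,243,(76,118),93),"rW",f(T,147,243,(101,124),49),"sS",f(T,369,245,(182,118),93))
print("scene: rS",f(S,355,140,(149,49),93),"rW",f(S,355,140,(137,105),49),"sS",f(S,122,158,(87,41),93))
print(robot.state()['contact_force'],robot.state()['t'])
E
```

```text
top: rS [441.1 230.6] rW [439.8 232.5] sS [ 438.  -250.7]
scene: rS [439.6 230.5] rW [435.1 232.4] sS [ 438.6 -248.6]
[ 0.11759678 -0.22112808  0.00190062] 26.25
```

All four lids sit within a few mm of where they should be, nothing else has moved, and the gripper is empty and clear. I'm handing the job in.

```bash
python3 -c "
from workcell import robot
print(robot.finish_job())"
```

```text
the job is handed in; nothing more can be done
None
```

I built both stacks and handed the job in at about 26 s; no verdict was given. I carried the wide round jar to the round coaster and the wide square jar to the square one, then set the matching small jar on each. Every jar was lowered until the wrist force showed contact, then released. At the end the gripper was open, about 290 mm away and reading almost no force.

**Last checks (top and scene pictures):**
- **Round stack:** the small jar's lid is at about (440, 231) mm, the wide jar's at about (438, 232), and the coaster is at about (439, 232). The scene camera put the wide lid about 5 mm nearer the robot than the top camera did. I put that down to reading a partly hidden lid by eye, and it is within tolerance either way.
- **Square stack:** the small jar's lid is at about (438, −250) mm and the coaster is at about (437, −250). The wide jar's lid was partly hidden, so I did not measure it again after stacking. It was let go at (437.5, −250), and a scene picture taken before stacking matched that within about 2 mm.
- **Everything else:** by eye, all the jars stand upright. The eraser, comb, lip balm and sharpener look to be where they started, but I did not measure them again.

No check failed.

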